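Feed a sample box through the intake chute flap

TASK

Push the blue-lidded sample box along the feed ledge with your fingertips, in through the orange flap, until it tips over the sill inside and slides down to the bottom of the chute the right way up. Then take your fingers back out so that the flap swings fully shut behind it. Only push the box, do not pick it up, and leave the bottle, the jar and the white-lidded box where they stand.

Things in the scene. Friction and masses are not known exactly. Their poses are not given: they have to be found in the camera images.
- intake: The sample intake chute, a blue and grey sheet-metal unit fixed on the bench, 170 mm wide, 158 mm high. Origin at bench level on its centre line, in the plane of the blue bezel's front face; x is level and points inward (the push direction), y to the left of that, z up. A feed ledge leads to its doorway; inside, a slide falls away to the back at x = 242 mm. Flat clear roof.
- ledge_end (a point): Middle of the outer end of the feed ledge, on its top face (intake frame: -235, 0, 90 mm). The bare aluminium ledge is level, 170 mm wide, and runs from here to the doorway. Its plate is 6 mm thick and overhangs its grey plinth by 85 mm here.
- funnel (a point): Middle of the funnel's mouth on the ledge (intake frame: -80, 0, 90 mm). Low steel side guides, 5 mm thick and 18 mm above the ledge, start here 136 mm apart and close in to 80 mm apart at x = -20 mm; from there to the doorway, and between the walls inside, the way is 80 mm wide.
- doorway (a point): Middle of the doorway's foot, on the ledge in the bezel's front plane (intake frame: 0, 0, 90 mm). Doorway 80 mm wide and 60 mm high: the lintel's underside is 60 mm and its top (level with the roof) 68 mm above the ledge. Upright fingers get no farther than the bezel; leaned forward 25 to 45 degrees, the tips reach in under the lintel, as they must for the last 10 to 20 mm of the push.
- sill (a point): Middle of the sill edge inside (intake frame: 54, 0, 90 mm). From the doorway to here a polished steel sill goes on level with the ledge, then a polished slide falls at 26 degrees to a rubber buffer about 175 mm down the slope. A box whose middle has passed this edge by some 5 mm tips and slides down by itself, to rest against the buffer with its middle about 120 mm beyond the sill, tilted 26 degrees.
- flap (a joint): Orange gravity flap in the doorway, 76 mm wide, 54 mm high, 35 g, hinged along its top edge 10 mm behind the bezel's front and 57 mm above the ledge; lower edge 2 mm above the ledge. 0 rad = shut, hanging straight down on its stop; grows as its lower edge swings inward and up, to 1.35. Gives way inward to anything pushed against it, falls shut by its weight once nothing holds it up.
- sample_box: the sealed sample box to be fed in: clear body, blue lid, 90 mm long (its x axis), 64 mm wide, 32 mm high, about 0.25 kg, standing on the feed ledge in front of the funnel, its long side roughly along the push direction. Origin at the centre of its underside, z up
- waiting_box: bystander: a box of the same size with a white lid, standing on the bench beside the ledge. Origin at the centre of its underside
- bottle: bystander: square white plastic bottle, 56 x 56 mm, 120 mm high, standing on the bench beside the unit. Origin at the centre of its underside
- jar: bystander: round amber jar with black cap, 52 mm across, 65 mm high, standing on the bench beside the unit. Origin at the centre of its underside
There are look-alikes about, which are no part of the job. What is shaped like the sample_box but green or red is not meant.

How it is judged:
By the outcome, as a careful person would: the job done as asked, in the order asked, and still so for the second after the job is handed in, with the robot touching nothing.
It also fails if it takes over 42 s, if anything falls off the work surface, if the arm or the gripper's body presses on something with over 40 N, if the wrist force passes 120 N, or if a joint passes its speed limit or range.

ROBOT

A 7-joint arm with a two-finger parallel gripper is mounted at the origin on the work surface. World frame = base frame: x ahead of the robot, y to its left, z up, the work surface at z = 0. Lengths are in m, angles in rad, forces in N, time in s.
With the tool pointing down it reaches from about 0.4 to 0.9 m from the base axis. Payload 5.6 kg.
Tool frame: the origin (TCP) lies between the finger pads; the fingertips stand 14 mm ahead of it and the grasp point (between the pads) lies 5 mm behind it; z points along the fingers, y is the direction in which the jaws open and shut (so a half turn about z gives the same grasp; the last joint's range is limited). The gripper opens to 92 mm and grips with 3 to 60 N. Pads are 20 mm wide; open, the fingers measure 128 mm over their backs; the gripper's body (75 mm by 189 mm) begins 69 mm behind the grasp point.
Start: joints at [1.142, 0.468, -0.012, 1.603, 0.006, 1.071, -0.056], TCP at [0.245, -0.602, 0.229] pointing down, gripper open.
Joint ranges: [-2.53, 2.53], [-0.31, 2.02], [-1.57, 1.55], [0.28, 2.44], [-1.29, 4.43], [0.15, 1.84], [-2.92, 2.92]. Speed limits (rad/s): [2.57, 2.57, 3.14, 3.14, 3.14, 3.14, 3.14].

INTERFACE

Orientations are given as a unit quaternion [w, x, y, z].
In Python, from plant import robot, eyes gives the robot as it stands.
- The arm moves only by the shell command python3 -m pendant 'ROWS' [FORCE]. ROWS is JSON, a list of rows, each a list of 5 numbers: the finger opening in mm, from 0 to 91.9, then the shift along the tool's x, y, z in mm, then the turn about the tool's z in degrees. In form: [[grip, tx, ty, tz, yaw], ...]. A call has 1 to 12 rows; each row shifts and turns the commanded pose from where the row before left it, along the tool's axes as they then stand; what a row does not reach is not made up. A row lasts 1/8 s, in which the tool goes at most 62.5 mm and 10.7 degrees, less where a joint would pass 70% of its speed; a pose out of reach is approached as far as the arm can. A call is refused whole if a number of a shift passes 62.5 or a number of a turn 10.7, either way. A call with a gripper value outside its range is refused whole. The fingers move at their own pace and stop on an object; FORCE is the grip in N (left out, the last holds). Time passes only in rows, so rows that do not move let the fingers close. It gives the time, the measured TCP pose, the force and the opening at its end, in the units of the state.
- robot.get_obs(): the state, without advancing time (a new reading comes with each control period).
- eyes.snapshot(name): name is "side" or "top" or "wrist"; returns a dict with "img" (400x640x3 uint8, red, green, blue), "intrinsics" (3x3 intrinsics, pixels), "R" (3x3) and "t" (3): a world point X has camera coordinates R X + t; the wrist camera has in their place "T_tool_cam" (4x4, takes a point from camera to tool coordinates, whose origin is the TCP and whose axes are the flange's). Camera axes: x right, y down, z forward; pixel columns grow to the right and rows downward; lengths in m; the calibration is good to about 2 mm. The wrist camera is an equidistant fisheye: a pixel r from the principal point sees the ray r / f radians off the axis. A picture is of the moment at which its call begins: read the wrist's pose just before it. There is no depth.
- robot.sign_off(): hands the job in, once; it reports no verdict.
The state is a dict: "t": time; "qpos": joint angles; "joint_velocities": joint speeds; "joint_torque": joint torques, N m; "ee_pos": TCP position; "eef_rot": TCP orientation; "contact_force": force on the tool from outside, world axes, zero at the start; "ft_torque": the same for the moment, N m; "gripper_width": finger opening in m.
Only numpy, scipy, OpenCV 4.12 (cv2) and the standard library are available. Lean on these libraries where they do the work, as an engineer would, in place of code of your own. Each camera call takes 0.05 s, during which the arm holds its last target.

## Working session

There is one attempt and no reset: what is moved stays moved. The work goes in short steps, Python scripts to look and compute and a shell command to move; the robot and the scene stay as the last step left them, time stands still between calls to the robot, and variables do not carry over. Pictures are saved under pics/ and viewed, and the job is handed in when it is done.

```bash
ls; mkdir -p pics; python3 - <<'E'
from plant import robot, eyes
import cv2
o=robot.get_obs(); print({k:(v if not hasattr(v,'round') else v) for k,v in o.items()})
for n in ['side','top','wrist']:
    s=eyes.snapshot(n); cv2.imwrite(f'pics/{n}0.png',s['img'][:,:,::-1])
    print(n,{k:v for k,v in s.items() if k!='img'})
E
```

```text
pics
{'t': 0.0, 'qpos': array([ 1.14198719,  0.46832827, -0.01159459,  1.603626  ,  0.00602098,
        1.07137776, -0.05632619]), 'joint_velocities': array([-0.0014442 , -0.00097704,  0.00032828, -0.00087837, -0.00116519,
        0.00102496,  0.00116952]), 'joint_torque': array([ 2.93243284e-04, -5.20570135e+01, -1.24090715e-02, -2.43748069e+01,
       -5.66402043e-02,  1.73543481e-02,  1.43600978e-04]), 'ee_pos': array([ 0.24431956, -0.6017395 ,  0.22767107]), 'eef_rot': array([-8.20276363e-04,  9.81459562e-01,  1.91667421e-01, -2.32989789e-04]), 'contact_force': array([0.81731815, 0.44624019, 1.27551289]), 'ft_torque': array([ 0.00736863, -0.00864475,  0.03988163]), 'gripper_width': 0.09196192033497384}
side {'intrinsics': array([[417.52421228,   0.        , 319.32477449],
       [  0.        , 417.52421228, 198.63083449],
       [  0.        ,   0.        ,   1.        ]]), 'R': array([[ 0.84961457, -0.52737459,  0.00557878],
       [-0.40609591, -0.66090739, -0.63110026],
       [ 0.3365133 ,  0.53392645, -0.77568121]]), 't': array([-0.49517303,  0.31859718,  0.78045449])}
top {
[... 237 characters left out ...]
    [-9.87765352e-01, -8.65898639e-04, -1.55945054e-01],
       [ 1.55929955e-01,  9.49771517e-03, -9.87722452e-01]]), 't': array([0.03029854, 0.61705548, 0.96548075])}
wrist {'intrinsics': array([[309.70691629,   0.        , 325.3932082 ],
       [  0.        , 309.70691629, 196.911396  ],
       [  0.        ,   0.        ,   1.        ]]), 'T_tool_cam': array([[ 5.50802847e-04, -9.56733840e-01, -2.90964012e-01,
         8.35005308e-02],
       [ 9.99999681e-01,  6.95347754e-04, -3.93382173e-04,
         2.24068353e-04],
       [ 5.78683209e-04, -2.90963702e-01,  9.56733918e-01,
        -1.55403881e-01],
       [ 0.00000000e+00,  0.00000000e+00,  0.00000000e+00,
         1.00000000e+00]])}
```

View pics/side0.png

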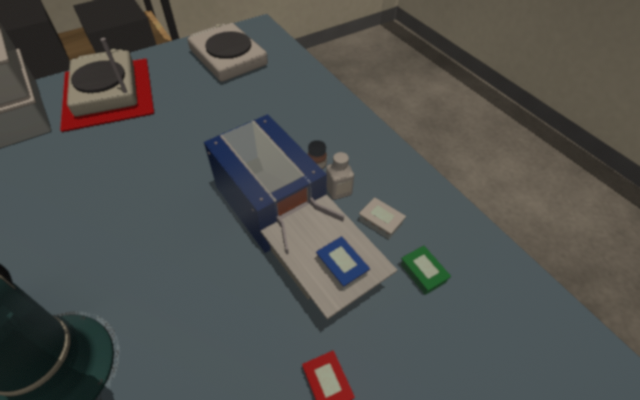

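View pics/top0.png

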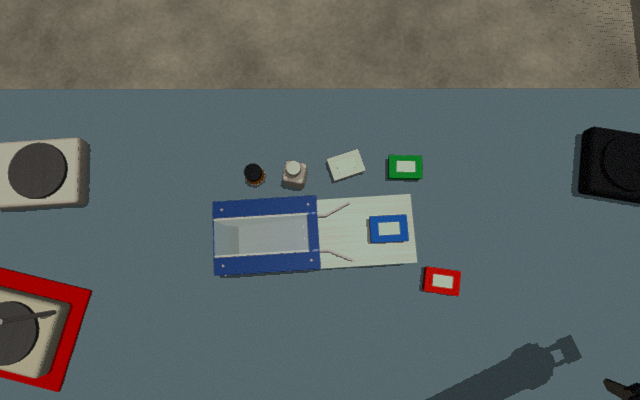

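View pics/wrist0.png

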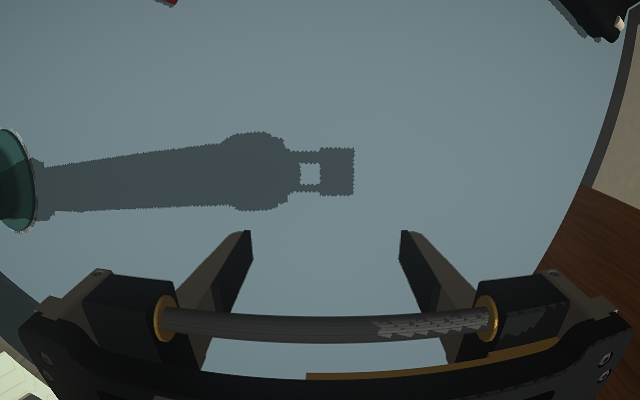

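Candidates, in top-view pixels: blue lid on the ledge (389,229), green (405,167), red (442,281) and white (346,165). I choose the blue one. Next I measure it and the chute, and check it in a close crop.

```bash
cat > h.py <<'E'
import numpy as np, cv2
from scipy.spatial.transform import Rotation as Rn
def proj(s,X):
    c=s['R']@np.asarray(X,float)+s['t']; u=s['intrinsics']@(c/c[2]); return u[:2]
def ray(s,u,v):
    d=np.linalg.inv(s['intrinsics'])@[u,v,1]; return -s['R'].T@s['t'], s['R'].T@d
def onz(s,u,v,z):
    o,d=ray(s,u,v); return o+d*(z-o[2])/d[2]
def mask_blue(img):
    h=cv2.cvtColor(img,cv2.COLOR_RGB2HSV); return cv2.inRange(h,(105,150,40),(125,255,255))
E
python3 - <<'E'
from h import *
from plant import eyes
for n,roi in [('top',(200,180,440,290)),('side',(200,110,410,330))]:
    s=eyes.snapshot(n); m=mask_blue(s['img'])
    cs,_=cv2.findContours(m,cv2.RETR_EXTERNAL,cv2.CHAIN_APPROX_NONE)
    for c in cs:
        if cv2.contourArea(c)<100: continue
        r=cv2.minAreaRect(c); print(n,cv2.contourArea(c),r,'\n',np.round(cv2.boxPoints(r),1).tolist(), [onz(s,*p,.122).round(4).tolist()[:2] for p in cv2.boxPoints(r)] , onz(s,*r[0],.122).round(4))
    x0,y0,x1,y1=roi; k=3 if n=='top' else 2.7
    cv2.imwrite(f'pics/{n}1.png',cv2.resize(s['img'][y0:y1,x0:x1,::-1],None,fx=k,fy=k,interpolation=cv2.INTER_CUBIC))
E
```

```text
top 903.0 ((388.4015808105469, 228.4332733154297), (26.11326789855957, 37.1008186340332), 87.27368927001953) 
 [[369.29998779296875, 216.3000030517578], [406.29998779296875, 214.5], [407.6000061035156, 240.60000610351562], [370.5, 242.39999389648438]] [[0.5746, -0.0956], [0.579, -0.1844], [0.5166, -0.1853], [0.5123, -0.0974]] [ 0.5455 -0.1407  0.122 ]
top 1908.5 ((265.0177307128906, 244.2655029296875), (55.742923736572266, 105.6321792602539), 86.18592071533203) 
 [[210.5, 220.0], [315.8999938964844, 212.89999389648438], [319.6000061035156, 268.6000061035156], [214.1999969482422, 275.6000061035156]] [[0.5652, 0.2854], [0.5825, 0.0323], [0.4507, 0.0232], [0.4338, 0.2708]] [0.5073 0.1529 0.122 ]
top 1507.5 ((264.037841796875, 206.59332275390625), (16.646974563598633, 103.19425201416016), 86.34777069091797) 
 [[212.0, 201.60000610351562], [315.0, 195.0], [316.1000061035156, 211.60000610351562], [213.10000610351562, 218.1999969482422]] [[0.61, 0.2837], [0.6263, 0.0345], [0.5857, 0.0318], [0.5695, 0.2793]] [0.5978 0.1573 0.122 ]
side 1126.5 ((342.3658752441406, 260.29644775390625), (43.89894485473633, 29.492332458496094), 50.90614318847656) 
 [[317.1000061035156, 252.60000610351562], [340.0, 234.0], [367.70001220703125, 268.0], [344.79998779296875, 286.6000061035156]] [[0.5115, -0.1054], [0.5728, -0.0926], [0.5743, -0.1838], [0.5164, -0.193]] [ 0.5433 -0.1451  0.122 ]
side 428.5 ((219.52438354492188, 151.78048706054688), (32.17179489135742, 16.71059226989746), 51.34019470214844) 
 [[203.0, 144.39999389648438], [216.0, 134.0], [236.10000610351562, 159.10000610351562], [223.0, 169.60000610351562]] [[0.4381, 0.2905], [0.4788, 0.3083], [0.4845, 0.2051], [0.4458, 0.1904]] [0.4616 0.2471 0.122 ]
```

View pics/top1.png

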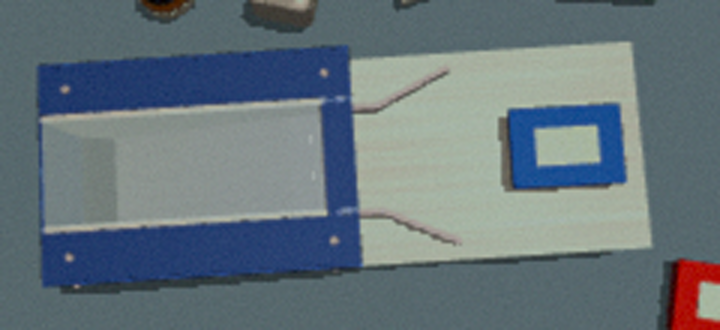

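View pics/side1.png

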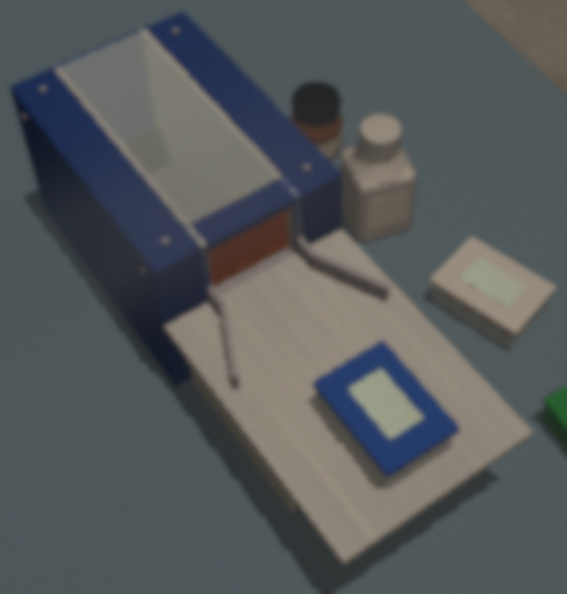

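The close crop shows the blue box with a pale label on the bare ledge, centred at crop (566,145). The ledge's outer corners are at crop (631,42) and (651,246). The roof corners are at (348,46), (360,267), (38,65) and (43,287).

```bash
python3 - <<'E'
from h import *
from plant import eyes
s=eyes.snapshot('top')
L=lambda u,v,z: onz(s,200+u/3-1/3,180+v/3-1/3,z)[:2]
W=np.array([L(631,42,.09),L(651,246,.09),L(348,46,.158),L(360,267,.158),L(38,65,.158),L(43,287,.158)])
M=np.array([[-235,-85],[-235,85],[0,-85],[0,85],[242,-85],[242,85]])/1000.
# intake y left of push: push ~ +y world -> left = -x world; top row of image = larger x => y negative
mc,wc=M.mean(0),W.mean(0); U,_,Vt=np.linalg.svd((M-mc).T@(W-wc)); R=(U@np.diag([1,np.linalg.det(U@Vt)])@Vt).T
t=wc-R@mc; print('origin',t,'xdir',R[:,0],'yaw',np.degrees(np.arctan2(R[1,0],R[0,0])))
print('res mm',((W-(M@R.T+t))*1000).round(1).tolist())
sd=eyes.snapshot('side'); l2=lambda u,v,z: onz(sd,200+u/2.7-.3,110+v/2.7-.3,z)[:2]
for p,z in [((532,432),.09),((345,562),.09),((342,175),.158)]: print('side check intake',((R.T@(l2(*p,z)-t))*1000).round(1))
for n,ss in(('top',s),('side',sd)):
    m=mask_blue(ss['img']);cs,_=cv2.findContours(m,cv2.RETR_EXTERNAL,cv2.CHAIN_APPROX_NONE)
    for c in cs:
        r=cv2.minAreaRect(c)
        q=onz(ss,*r[0],.122)[:2]; i=R.T@(q-t)*1000
        if cv2.contourArea(c)>300 and i[0]<-50:
            P=np.array([R.T@(onz(ss,*p,.122)[:2]-t)*1000 for p in cv2.boxPoints(r)]); print(n,'box',q,i.round(1),P.round(1).tolist())
E
```

```text
origin [0.53579188 0.0267579 ] xdir [-0.06548044  0.99785385] yaw 93.7544392854239
res mm [[-0.4, -0.3], [1.2, 0.5], [-0.8, 0.1], [-0.2, 1.8], [-0.1, -1.0], [0.3, -1.1]]
side check intake [-236.1  -82.8]
side check intake [-236.9   85.6]
side check intake [ -3.2 -81.4]
top box [ 0.54565079 -0.14073474] [-167.8    1.1] [[-124.7, -30.9], [-213.5, -29.7], [-210.4, 32.8], [-122.6, 31.6]]
side box [ 0.54344518 -0.14509027] [-172.     3.6] [[-130.3, 32.7], [-121.6, -29.4], [-212.6, -24.7], [-217.9, 33.7]]
```

The blue box is confirmed: centre near intake (-169, +2) mm, yaw about -1°. The moves only allow a turn about the tool's z, so I can't command a lean directly. I'll test in free space whether working at the reach limit (pulling in toward the base) gives a lean. First I go to the line behind the chute axis.

```bash
python3 -m pendant '[[30,-46,-19,0,0],[30,-46,-19,0,0],[30,-46,-19,0,0],[30,-46,-19,0,0]]' ; python3 -m pendant '[[30,23,-56,0,0],[30,23,-56,0,0],[30,23,-56,0,0]]'; python3 - <<'E'
from plant import robot
from h import *
o=robot.get_obs(); q=o['eef_rot']; print(o['t'],o['ee_pos'],Rn.from_quat(np.r_[q[1:],q[0]]).as_matrix().round(3),o['qpos'].round(3))
E
```

```text
t: 0.85
ee_pos: [0.0439, -0.6009, 0.2287]
eef_rot: [0.0, 0.981, 0.192, -0.0]
contact_force: [-0.1, 0.0, 0.6]
gripper_width: 0.054
t: 1.23
ee_pos: [0.046, -0.4176, 0.2285]
eef_rot: [0.0, 0.982, 0.191, 0.0]
contact_force: [-0.0, -0.1, 0.7]
gripper_width: 0.03
1.225 [ 0.04604665 -0.41764116  0.22849933] [[ 0.927  0.376  0.   ]
 [ 0.376 -0.927 -0.   ]
 [-0.     0.    -1.   ]] [ 1.377  0.074  0.005  2.133 -0.     0.934  0.196]
```

```bash
cat > st.py <<'E'
from plant import robot
from h import *
o=robot.get_obs(); q=o['eef_rot']; R=Rn.from_quat(np.r_[q[1:],q[0]]).as_matrix(); print(round(float(o['t']),2),o['ee_pos'].round(4),'\n',R.round(3),o['qpos'].round(3),'F',o['contact_force'].round(1),'tilt',np.degrees(np.arccos(-R[2,2])).round(1),'w',round(float(o['gripper_width']),4))
E
python3 -m pendant '[[30,23,-56,0,0],[30,23,-56,0,0]]';python3 st.py; python3 -m pendant '[[30,23,-56,0,0],[30,23,-56,0,0]]' ; python3 st.py
```

```text
t: 1.48
ee_pos: [0.0466, -0.2966, 0.2286]
eef_rot: [0.0, 0.981, 0.192, -0.0]
contact_force: [0.1, 0.1, 1.2]
gripper_width: 0.0304
1.48 [ 0.0466 -0.2966  0.2286] 
 [[ 0.927  0.376  0.   ]
 [ 0.376 -0.927 -0.001]
 [-0.     0.001 -1.   ]] [ 1.352 -0.163 -0.044  2.356 -0.009  0.948  0.129] F [0.1 0.1 1.2] tilt 0.0 w 0.0304
t: 1.72
ee_pos: [0.0571, -0.2216, 0.2258]
eef_rot: [-0.015, 0.981, 0.194, -0.001]
contact_force: [-0.6, -0.2, 0.2]
gripper_width: 0.0302
1.73 [ 0.0571 -0.2216  0.2258] 
 [[ 0.925  0.38  -0.008]
 [ 0.38  -0.925  0.029]
 [ 0.004 -0.03  -1.   ]] [ 1.804 -0.308 -0.49   2.437 -0.168  1.015  0.246] F [-0.6 -0.2  0.2] tilt 1.7 w 0.0302
```

```bash
python3 -m pendant '[[30,23,-56,0,0],[30,23,-56,0,0]]';python3 st.py; python3 -m pendant '[[30,0,0,0,0]]' ; python3 st.py
```

```text
t: 1.98
ee_pos: [0.0899, -0.1846, 0.2233]
eef_rot: [-0.056, 0.978, 0.199, -0.002]
contact_force: [1.4, 0.3, 0.0]
gripper_width: 0.0299
1.98 [ 0.0899 -0.1846  0.2233] 
 [[ 0.921  0.389 -0.026]
 [ 0.389 -0.915  0.109]
 [ 0.019 -0.111 -0.994]] [ 1.768 -0.308 -0.595  2.436 -0.21   1.086  0.145] F [1.4 0.3 0. ] tilt 6.4 w 0.0299
t: 2.1
ee_pos: [0.0867, -0.1841, 0.2214]
eef_rot: [-0.058, 0.979, 0.194, -0.006]
contact_force: [-1.0, 0.4, 0.7]
gripper_width: 0.03
2.1 [ 0.0867 -0.1841  0.2214] 
 [[ 0.925  0.38  -0.034]
 [ 0.381 -0.918  0.112]
 [ 0.011 -0.116 -0.993]] [ 1.802 -0.307 -0.621  2.437 -0.208  1.085  0.145] F [-1.   0.4  0.7] tilt 6.7 w 0.03
```

The reach limit does give a forward lean, and the tool holds it: 6.7° with the tips toward +y. But pulling in further comes too close to the base. I'll swing to the +y side instead and reach up and out there, where a lean outward is also a lean in the push direction. A helper works out the row numbers.

```bash
cat > plan.py <<'E'
import sys
from h import *
from plant import robot
def rows(target,n,yaw=0,R=None,p=None):
    o=robot.get_obs()
    if R is None:
        q=o['eef_rot']; R=Rn.from_quat(np.r_[q[1:],q[0]]).as_matrix(); p=o['ee_pos']
    st=(np.array(target)-p)/n; out=[]
    for i in range(n):
        out.append((R.T@st*1000).round(0).astype(int).tolist()+[yaw]); R=R@Rn.from_euler('z',yaw,degrees=True).as_matrix()
    print(out); return R,np.array(target)
E
python3 - <<'E'
from plan import *
R,p=rows([.40,-.35,.45],7,-10.2)
R,p=rows([.45,.15,.5],9,0,R,p)
R,p=rows([.05,.58,.55],10,0,R,p)
print(R.round(3))
E
```

```text
[[33, 35, -37, -10.2], [26, 40, -37, -10.2], [18, 44, -37, -10.2], [10, 47, -37, -10.2], [2, 48, -37, -10.2], [-7, 47, -37, -10.2], [-15, 45, -37, -10.2]]
[[55, 9, 0, 0], [55, 9, 0, 0], [55, 9, 0, 0], [55, 9, 0, 0], [55, 9, 0, 0], [55, 9, 0, 0], [55, 9, 0, 0], [55, 9, 0, 0], [55, 9, 0, 0]]
[[46, -37, 1, 0], [46, -37, 1, 0], [46, -37, 1, 0], [46, -37, 1, 0], [46, -37, 1, 0], [46, -37, 1, 0], [46, -37, 1, 0], [46, -37, 1, 0], [46, -37, 1, 0], [46, -37, 1, 0]]
[[-0.065  0.997 -0.034]
 [ 0.991  0.068  0.112]
 [ 0.114 -0.027 -0.993]]
```

```bash
python3 -m pendant '[[30,33,35,-37,-10.2],[30,26,40,-37,-10.2],[30,18,44,-37,-10.2],[30,10,47,-37,-10.2],[30,2,48,-37,-10.2],[30,-7,47,-37,-10.2],[30,-15,45,-37,-10.2]]'; python3 st.py; python3 -m pendant '[[30,55,9,0,0],[30,55,9,0,0],[30,55,9,0,0],[30,55,9,0,0],[30,55,9,0,0],[30,55,9,0,0],[30,55,9,0,0],[30,55,9,0,0],[30,55,9,0,0]]'; python3 st.py;  python3 -m pendant '[[30,46,-37,1,0],[30,46,-37,1,0],[30,46,-37,1,0],[30,46,-37,1,0],[30,46,-37,1,0],[30,46,-37,1,0],[30,46,-37,1,0],[30,46,-37,1,0],[30,46,-37,1,0],[30,46,-37,1,0]]'; python3 st.py
```

```text
t: 2.98
ee_pos: [0.3952, -0.3583, 0.4544]
eef_rot: [-0.049, 0.685, 0.726, 0.029]
contact_force: [-0.0, -0.2, 1.0]
gripper_width: 0.0304
2.98 [ 0.3952 -0.3583  0.4544] 
 [[-0.056  0.998 -0.031]
 [ 0.992  0.059  0.11 ]
 [ 0.112 -0.025 -0.993]] [ 1.409  0.304 -0.902  1.452  0.157  1.581  0.573] F [-0.  -0.2  1. ] tilt 6.6 w 0.0304
t: 4.1
ee_pos: [0.4495, 0.1398, 0.5082]
eef_rot: [-0.047, 0.688, 0.724, 0.03]
contact_force: [1.3, 0.5, 0.3]
gripper_width: 0.03
4.1 [0.4495 0.1398 0.5082] 
 [[-0.05   0.998 -0.028]
 [ 0.993  0.052  0.109]
 [ 0.11  -0.022 -0.994]] [ 0.917  0.143 -1.325  1.533  0.028  1.556 -0.353] F [1.3 0.5 0.3] tilt 6.4 w 0.03
t: 5.35
ee_pos: [0.0452, 0.5192, 0.5593]
eef_rot: [-0.063, 0.686, 0.723, 0.052]
contact_force: [-0.0, 0.2, 0.0]
gripper_width: 0.0298
5.35 [0.0452 0.5192 0.5593] 
 [[-0.05   0.999 -0.019]
 [ 0.985  0.052  0.162]
 [ 0.163 -0.01  -0.987]] [ 0.482 -0.307 -1.565  1.422 -0.397  1.575 -1.083] F [-0.   0.2  0. ] tilt 9.4 w 0.0298
```

```bash
python3 -m pendant '[[30,50,0,-30,0],[30,50,0,-30,0]]'; python3 st.py;  python3 -m pendant '[[30,50,0,-30,0],[30,50,0,-30,0]]'; python3 st.py
```

```text
t: 5.6
ee_pos: [0.0344, 0.5338, 0.6276]
eef_rot: [-0.082, 0.684, 0.721, 0.077]
contact_force: [0.4, 0.0, -0.3]
gripper_width: 0.0304
5.6 [0.0344 0.5338 0.6276] 
 [[-0.051  0.999 -0.013]
 [ 0.973  0.053  0.224]
 [ 0.224 -0.002 -0.975]] [ 0.509 -0.307 -1.565  1.275 -0.425  1.652 -1.113] F [ 0.4  0.  -0.3] tilt 13.0 w 0.0304
t: 5.85
ee_pos: [0.0257, 0.5421, 0.6914]
eef_rot: [-0.103, 0.682, 0.717, 0.103]
contact_force: [0.3, 0.5, -0.0]
gripper_width: 0.0298
5.85 [0.0257 0.5421 0.6914] 
 [[-0.049  0.999 -0.008]
 [ 0.956  0.05   0.288]
 [ 0.289  0.006 -0.957]] [ 0.548 -0.308 -1.564  1.136 -0.463  1.719 -1.141] F [ 0.3  0.5 -0. ] tilt 16.8 w 0.0298
```

```bash
python3 -m pendant '[[30,50,0,-30,0],[30,50,0,-30,0]]'; python3 st.py
```

```text
t: 6.1
ee_pos: [0.0176, 0.545, 0.7514]
eef_rot: [-0.126, 0.678, 0.713, 0.128]
contact_force: [0.8, 1.3, 0.7]
gripper_width: 0.0302
6.1 [0.0176 0.545  0.7514] 
 [[-0.049  0.999 -0.005]
 [ 0.934  0.047  0.353]
 [ 0.353  0.012 -0.935]] [ 0.597 -0.308 -1.564  1.002 -0.511  1.779 -1.165] F [0.8 1.3 0.7] tilt 20.7 w 0.0302
```

Leaning well, and very nearly in the push direction. A few more rows should bring it to about 32°.

```bash
python3 -m pendant '[[30,50,0,-30,0],[30,50,0,-30,0],[30,50,0,-30,0]]'; python3 st.py; python3 -m pendant '[[30,50,0,-30,0],[30,50,0,-30,0]]'; python3 st.py
```

```text
t: 6.48
ee_pos: [0.0072, 0.5454, 0.8314]
eef_rot: [-0.161, 0.671, 0.704, 0.17]
contact_force: [0.5, -0.4, 0.0]
gripper_width: 0.0302
6.47 [0.0072 0.5454 0.8314] 
 [[-0.048  0.999  0.001]
 [ 0.889  0.042  0.455]
 [ 0.454  0.023 -0.89 ]] [ 0.685 -0.307 -1.564  0.816 -0.602  1.842 -1.202] F [ 0.5 -0.4  0. ] tilt 27.1 w 0.0302
t: 6.72
ee_pos: [-0.0007, 0.5507, 0.8741]
eef_rot: [-0.187, 0.664, 0.695, 0.202]
contact_force: [-0.8, -0.0, -0.4]
gripper_width: 0.0303
6.72 [-7.000e-04  5.507e-01  8.741e-01] 
 [[-0.048  0.999  0.009]
 [ 0.848  0.036  0.529]
 [ 0.528  0.033 -0.849]] [ 0.731 -0.308 -1.564  0.721 -0.658  1.841 -1.231] F [-0.8 -0.  -0.4] tilt 31.9 w 0.0303
```

Lean is 31.9° in the push direction. Now I bring it back to behind the box, checking that it holds.

```bash
python3 - <<'E'
from plan import *
R,p=rows([.40,.30,.65],11,0)
R,p=rows([.55,-.1,.45],9,0,R,p)
E
```

```text
[[-32, 35, 6, 0], [-32, 35, 6, 0], [-32, 35, 6, 0], [-32, 35, 6, 0], [-32, 35, 6, 0], [-32, 35, 6, 0], [-32, 35, 6, 0], [-32, 35, 6, 0], [-32, 35, 6, 0], [-32, 35, 6, 0], [-32, 35, 6, 0]]
[[-50, 14, -4, 0], [-50, 14, -4, 0], [-50, 14, -4, 0], [-50, 14, -4, 0], [-50, 14, -4, 0], [-50, 14, -4, 0], [-50, 14, -4, 0], [-50, 14, -4, 0], [-50, 14, -4, 0]]
```

```bash
python3 -m pendant '[[25,-32,35,6,0],[25,-32,35,6,0],[25,-32,35,6,0],[25,-32,35,6,0],[25,-32,35,6,0],[25,-32,35,6,0],[25,-32,35,6,0],[25,-32,35,6,0],[25,-32,35,6,0],[25,-32,35,6,0],[25,-32,35,6,0]]'; python3 st.py; python3 -m pendant '[[25,-50,14,-4,0],[25,-50,14,-4,0],[25,-50,14,-4,0],[25,-50,14,-4,0],[25,-50,14,-4,0],[25,-50,14,-4,0],[25,-50,14,-4,0],[25,-50,14,-4,0],[25,-50,14,-4,0]]'; python3 st.py
python3 - <<'E'
from plan import *
R,p=rows([.55,-.25,.28],5,0)
E
```

```text
t: 8.1
ee_pos: [0.403, 0.2999, 0.6426]
eef_rot: [-0.186, 0.665, 0.695, 0.201]
contact_force: [0.1, -0.3, 0.5]
gripper_width: 0.0245
8.1 [0.403  0.2999 0.6426] 
 [[-0.047  0.999  0.008]
 [ 0.85   0.036  0.526]
 [ 0.525  0.032 -0.85 ]] [ 0.18  -0.062 -0.528  1.442 -0.546  1.539 -0.347] F [ 0.1 -0.3  0.5] tilt 31.8 w 0.0245
t: 9.22
ee_pos: [0.5492, -0.0967, 0.4395]
eef_rot: [-0.186, 0.665, 0.696, 0.199]
contact_force: [0.4, 0.0, -0.4]
gripper_width: 0.025
9.22 [ 0.5492 -0.0967  0.4395] 
 [[-0.047  0.999  0.006]
 [ 0.85   0.037  0.525]
 [ 0.524  0.03  -0.851]] [ 0.52   0.29  -0.165  1.49  -0.47   1.569  0.452] F [ 0.4  0.  -0.4] tilt 31.7 w 0.025
[[-43, -2, 11, 0], [-43, -2, 11, 0], [-43, -2, 11, 0], [-43, -2, 11, 0], [-43, -2, 11, 0]]
```

```bash
python3 -m pendant '[[25,-43,-2,11,0],[25,-43,-2,11,0],[25,-43,-2,11,0],[25,-43,-2,11,0],[25,-43,-2,11,0],[25,0,0,0,0]]'; python3 st.py
python3 - <<'E'
from plan import *
R,p=rows([.5495,-.235,.111],5,0)
s=__import__('plant').eyes.snapshot('side'); cv2.imwrite('pics/side2.png',s['img'][:,:,::-1])
E
```

```text
t: 9.98
ee_pos: [0.5477, -0.2509, 0.2765]
eef_rot: [-0.189, 0.666, 0.694, 0.198]
contact_force: [-0.8, 0.2, 0.4]
gripper_width: 0.0253
9.97 [ 0.5477 -0.2509  0.2765] 
 [[-0.041  0.999  0.002]
 [ 0.849  0.034  0.527]
 [ 0.526  0.023 -0.85 ]] [ 0.665  0.536 -0.09   1.494 -0.415  1.447  0.743] F [-0.8  0.2  0.4] tilt 31.8 w 0.0253
[[-15, 0, 30, 0], [-15, 0, 30, 0], [-15, 0, 30, 0], [-15, 0, 30, 0], [-15, 0, 30, 0]]
```

View pics/side2.png

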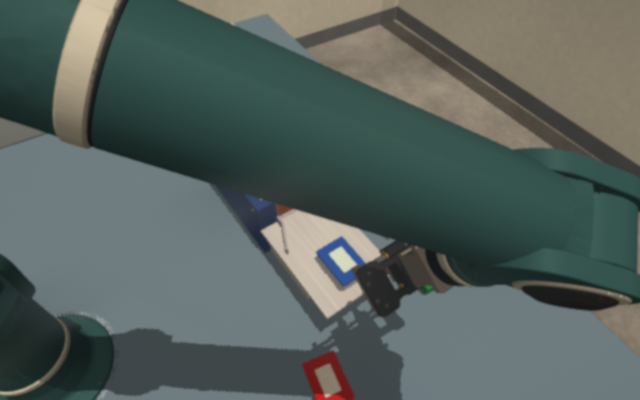

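```bash
python3 -m pendant '[[25,-15,0,30,-1],[25,-15,0,30,0],[25,-15,0,30,0],[25,-15,0,30,0],[25,-15,0,30,0],[25,0,0,0,0]]'; python3 st.py
python3 - <<'E'
from plan import *
from plant import eyes
for n in ['top','wrist']:
  s=eyes.snapshot(n); cv2.imwrite(f'pics/{n}3.png',s['img'][:,:,::-1])
E
```

```text
t: 10.78
ee_pos: [0.5554, -0.229, 0.113]
eef_rot: [-0.187, 0.656, 0.703, 0.201]
contact_force: [1.2, -0.2, 0.2]
gripper_width: 0.0251
10.78 [ 0.5554 -0.229   0.113 ] 
 [[-0.069  0.998  0.001]
 [ 0.847  0.058  0.529]
 [ 0.527  0.037 -0.849]] [ 0.648  0.707 -0.113  1.614 -0.431  1.169  0.861] F [ 1.2 -0.2  0.2] tilt 31.9 w 0.0251
```

View pics/top3.png

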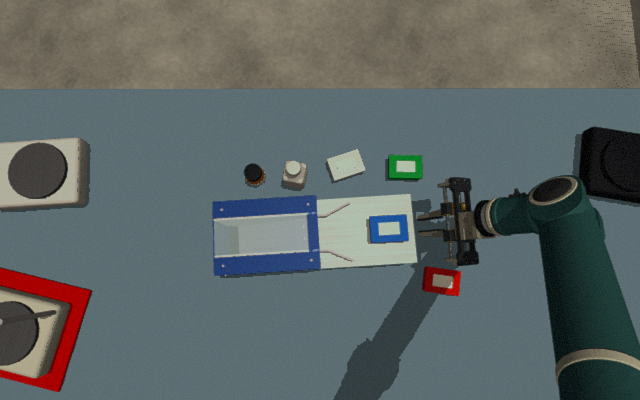

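View pics/wrist3.png

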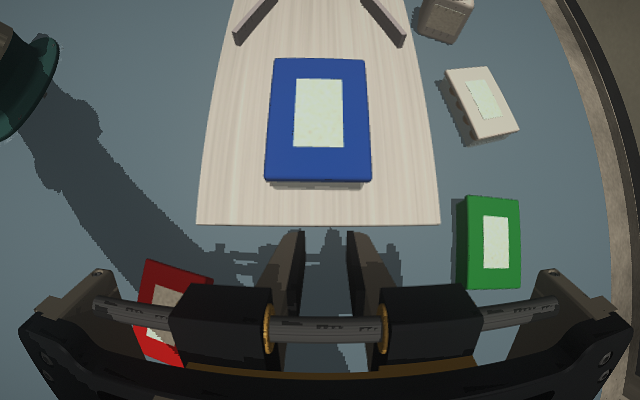

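The tips hang just beyond the ledge end, in line with the box (wrist view: box centre about column 318, fingers centred on 325). I nudge 5 mm left, turn 1°, then push in stages.

```bash
cat > it.py <<'E'
from h import *
from plant import robot,eyes
import sys
t=np.array([.5358,.0268]); R=np.array([[-.0655,-.9979],[.9979,-.0655]])
o=robot.get_obs(); q=o['eef_rot']; T=Rn.from_quat(np.r_[q[1:],q[0]]).as_matrix(); L=o['ee_pos']+T@[.010,0,.014]
print('lead corner intake mm',(R.T@(L[:2]-t)*1000).round(1),'z',round(L[2]*1000,1),'az',np.degrees(np.arctan2(T[1,0],T[0,0])).round(2),'lat tilt',np.degrees(R[:,1]@T[:2,2]).round(1))
print('40mm push in tool',(T.T@np.r_[R[:,0]*40,0]).round(1), '+y10',(T.T@np.r_[R[:,1]*10,0]).round(1))
if len(sys.argv)>1:
    s=eyes.snapshot('top'); m=mask_blue(s['img']); m[:,:int(sys.argv[2]) if len(sys.argv)>2 else 322]=0
    cs,_=cv2.findContours(m,cv2.RETR_EXTERNAL,cv2.CHAIN_APPROX_NONE)
    c=max(cs,key=cv2.contourArea); r=cv2.minAreaRect(c)
    P=np.array([R.T@(onz(s,*p,.122)[:2]-t)*1000 for p in cv2.boxPoints(r)]); print('box',P.mean(0).round(1),P.round(1).tolist())
    cv2.imwrite(f'pics/{sys.argv[1]}_top.png',s['img'][:,:,::-1]); cv2.imwrite(f'pics/{sys.argv[1]}_wr.png',eyes.snapshot('wrist')['img'][:,:,::-1])
E
python3 -m pendant '[[25,0,-5,0,1],[25,16,0,10,0],[25,10,0,6,0],[25,17,0,10.5,0],[25,17,0,10.5,0],[25,17,0,10.5,0]]'; python3 it.py p1
```

```text
t: 11.62
ee_pos: [0.5474, -0.1378, 0.1139]
eef_rot: [-0.188, 0.662, 0.698, 0.2]
contact_force: [0.6, -1.4, -0.1]
gripper_width: 0.0253
lead corner intake mm [-149.1   -1.3] z 107.2 az 93.62 lat tilt -2.1
40mm push in tool [34.  -0.9 21.1] +y10 [ -0.  -10.   -0.4]
box [-104.6   -0.7] [[-60.7, -32.9], [-151.0, -30.9], [-148.1, 31.5], [-58.7, 29.5]]
```

View pics/p1_wr.png

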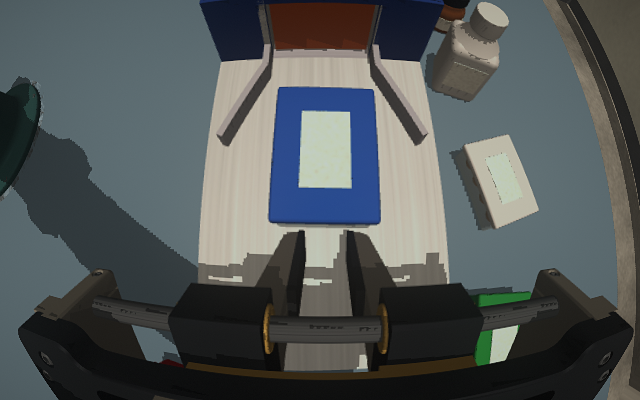

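The box tracks straight, centred at intake y≈-1 with yaw about -1°, and its front is now entering the funnel. On to the doorway.

```bash
python3 -m pendant '[[25,16.5,-0.5,11,0],[25,16.5,-0.5,11,0],[25,16.5,-0.5,11,0],[25,17,-0.5,10.5,0],[25,17,-0.5,10.5,0]]'; python3 it.py p2
```

```text
t: 12.35
ee_pos: [0.5404, -0.0389, 0.1118]
eef_rot: [-0.188, 0.662, 0.698, 0.2]
contact_force: [0.5, -0.8, -0.6]
gripper_width: 0.0252
lead corner intake mm [-50.   -0.9] z 105.2 az 93.59 lat tilt -2.1
40mm push in tool [34.  -0.9 21. ] +y10 [ -0.  -10.   -0.4]
box [-29.5   0.8] [[-11.3, -31.4], [-52.0, -28.8], [-47.5, 33.1], [-7.3, 30.5]]
```

View pics/p2_wr.png

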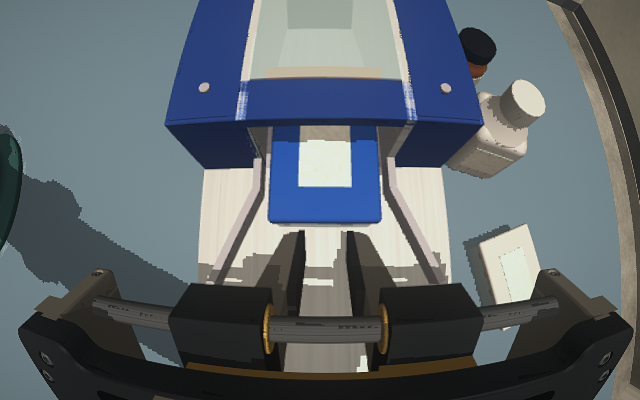

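The box is in the throat, square, with its front pushing under the flap. The gripper clears the bezel. I continue slower.

```bash
python3 -m pendant '[[25,12,-0.3,7.4,0],[25,12,-0.3,7.4,0],[25,12,-0.3,7.4,0],[25,8.5,-0.2,5.3,0]]'; python3 it.py p3
```

```text
t: 12.95
ee_pos: [0.5371, 0.0131, 0.1119]
eef_rot: [-0.188, 0.662, 0.698, 0.2]
contact_force: [0.5, -0.8, 0.6]
gripper_width: 0.0253
lead corner intake mm [ 2.1 -0.9] z 105.3 az 93.62 lat tilt -2.1
40mm push in tool [34.  -0.8 21.1] +y10 [ -0.  -10.   -0.4]Traceback (most recent call last):
  File "it.py", line 11, in <module>
    c=max(cs,key=cv2.contourArea); r=cv2.minAreaRect(c)
ValueError: max() iterable argument is empty
```

```bash
python3 -m pendant '[[25,7,-0.2,4.3,0],[25,6,-0.1,3.7,0],[25,0,0,0,0]]'; python3 it.py p4
```

```text
t: 13.38
ee_pos: [0.5362, 0.0278, 0.112]
eef_rot: [-0.188, 0.662, 0.698, 0.2]
contact_force: [0.6, 0.7, -0.1]
gripper_width: 0.0251
lead corner intake mm [16.8 -1. ] z 105.4 az 93.63 lat tilt -2.1
40mm push in tool [34.  -0.8 21.1] +y10 [ -0.  -10.   -0.4]Traceback (most recent call last):
  File "it.py", line 11, in <module>
    c=max(cs,key=cv2.contourArea); r=cv2.minAreaRect(c)
ValueError: max() iterable argument is empty
```

```bash
python3 - <<'E'
from h import *
from plant import eyes
cv2.imwrite('pics/p5_wr.png',eyes.snapshot('wrist')['img'][:,:,::-1])
s=eyes.snapshot('top');cv2.imwrite('pics/p5_top.png',cv2.resize(s['img'][180:290,200:440,::-1],None,fx=3,fy=3,interpolation=cv2.INTER_CUBIC))
E
```

```text
(no output)
```

View pics/p5_wr.png

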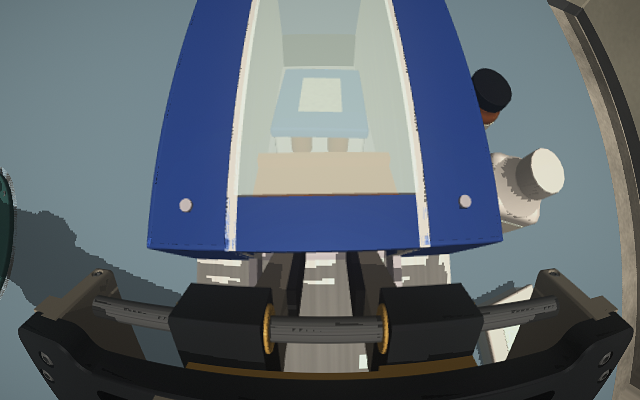

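View pics/p5_top.png

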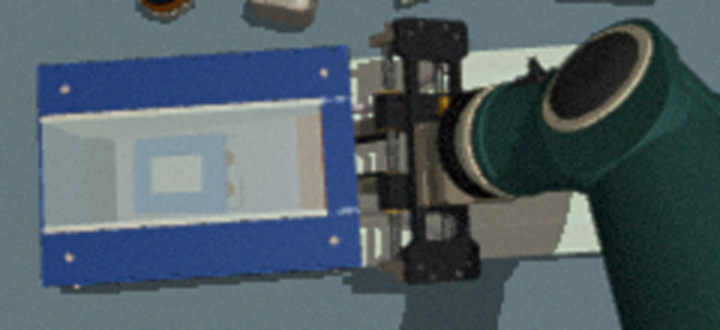

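The box has tipped and slid down with its lid up; it sits at top-crop (180,172), beyond the flap. Now I back the fingers out along the same line.

```bash
python3 -m pendant '[[25,-17,0.4,-10.5,0],[25,-17,0.4,-10.5,0],[25,-25,0.6,-15.6,0],[25,-34,0.8,-21,0],[25,-34,0.8,-21,0],[25,-34,0.8,-21,0]]'; python3 it.py; python3 -m pendant '[[25,0,0,-40,0],[25,0,0,-40,0],[25,0,0,-40,0],[25,0,0,-40,0],[25,0,0,0,0]]'; python3 - <<'E'
from h import *
from plant import eyes
cv2.imwrite('pics/p6_wr.png',eyes.snapshot('wrist')['img'][:,:,::-1])
s=eyes.snapshot('top');cv2.imwrite('pics/p6_top.png',cv2.resize(s['img'][140:290,200:440,::-1],None,fx=3,fy=3,interpolation=cv2.INTER_CUBIC))
s=eyes.snapshot('side');cv2.imwrite('pics/p6_side.png',s['img'][:,:,::-1])
E
```

```text
t: 14.28
ee_pos: [0.548, -0.1658, 0.1117]
eef_rot: [-0.187, 0.663, 0.697, 0.2]
contact_force: [-0.1, 0.2, 0.2]
gripper_width: 0.0248
lead corner intake mm [-1.771e+02 -1.000e-01] z 105.0 az 93.45 lat tilt -2.2
40mm push in tool [34. -1. 21.] +y10 [ -0.  -10.   -0.4]
t: 14.9
ee_pos: [0.548, -0.2514, 0.25]
eef_rot: [-0.184, 0.664, 0.697, 0.2]
contact_force: [-0.1, -0.4, 0.0]
gripper_width: 0.0245
```

View pics/p6_wr.png

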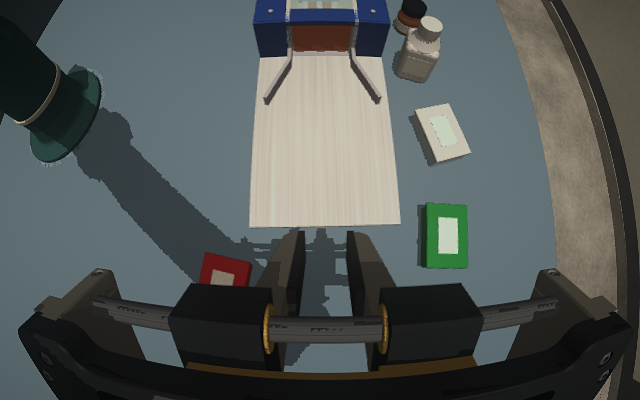

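View pics/p6_top.png

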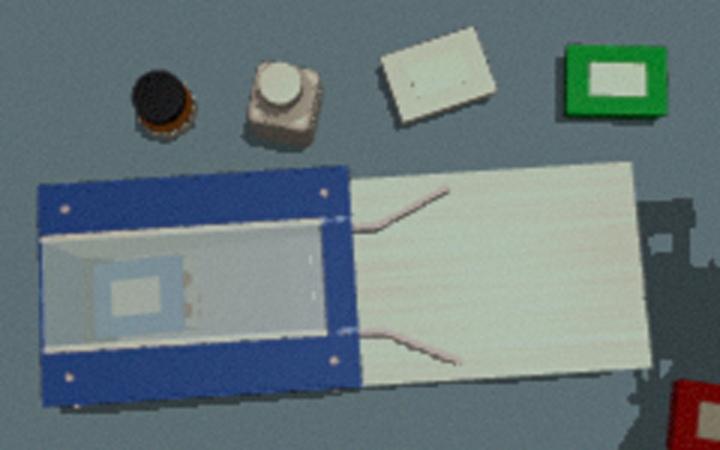

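View pics/p6_side.png

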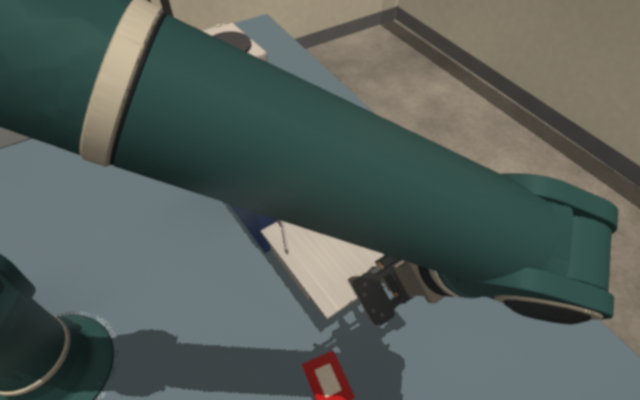

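The box moved further down between pictures (crop column 180 to 137). The flap looks shut and the bystanders are unchanged. I'll wait a moment and check that the box has come to rest at the buffer.

```bash
python3 -m pendant '[[25,0,0,0,0],[25,0,0,0,0],[25,0,0,0,0],[25,0,0,0,0],[25,0,0,0,0],[25,0,0,0,0]]'; python3 - <<'E'
from h import *
from plant import eyes
t=np.array([.5358,.0268]); R=np.array([[-.0655,-.9979],[.9979,-.0655]])
s=eyes.snapshot('top');i=s['img'].copy()
h=cv2.cvtColor(i,cv2.COLOR_RGB2HSV); m=cv2.inRange(h,(95,35,90),(112,140,255)); m[:, :214]=0;m[:,306:]=0;m[:218]=0;m[258:]=0
ys,xs=np.nonzero(m); print('light blue',len(xs),xs.min(),xs.max(),ys.min(),ys.max(),xs.mean(),ys.mean())
X=np.array([.054+.120,0]); w=R@X+t; print('expected lid centre px',proj(s,[*(w+R[:,0]*.032*np.sin(np.radians(26))),.09-.120*np.tan(np.radians(26))+.032*.9]))
cv2.imwrite('pics/p7_top.png',cv2.resize(i[190:290,200:330,::-1],None,fx=5,fy=5,interpolation=cv2.INTER_CUBIC))
w=eyes.snapshot('wrist')['img'];cv2.imwrite('pics/p7_wr.png',cv2.resize(w[0:110,220:480,::-1],None,fx=3,fy=3,interpolation=cv2.INTER_CUBIC))
E
```

```text
t: 15.8
ee_pos: [0.5479, -0.2464, 0.2478]
eef_rot: [-0.188, 0.662, 0.698, 0.2]
contact_force: [0.4, -0.0, -0.1]
gripper_width: 0.0249
light blue 636 214 305 218 257 245.94496855345912 240.24213836477986
expected lid centre px [244.36797583 239.11663907]
```

View pics/p7_top.png

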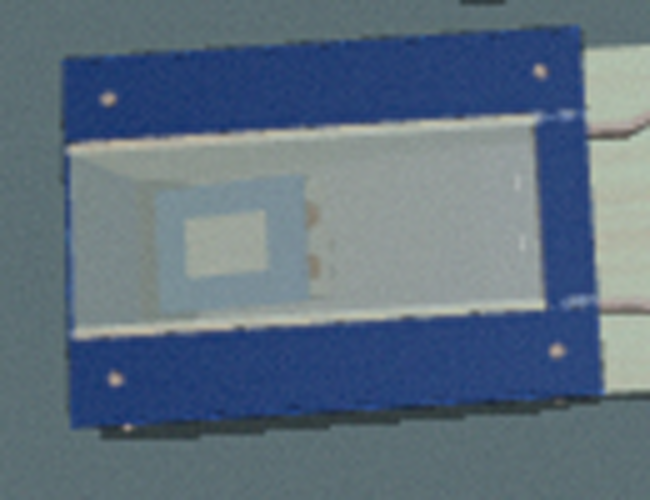

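View pics/p7_wr.png

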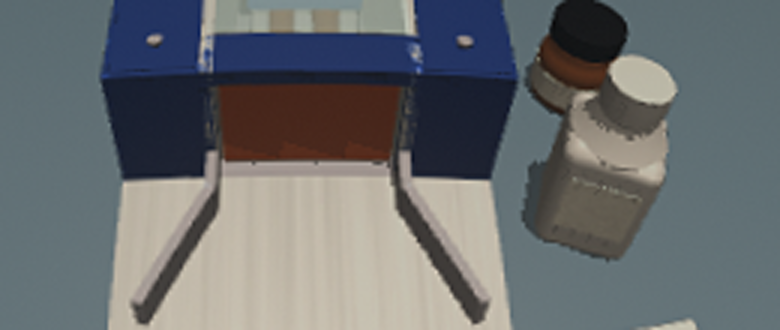

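The lid centre is at pixel (246,239), the same as in the previous picture, against (244,239) expected at the buffer. The lid is up, the flap fills the doorway, and the robot is clear with forces near zero.

```bash
python3 -c "
from plant import robot
print(robot.sign_off())"
```

```text
the job is handed in; nothing more can be done
None
```

The blue-lidded box is at the bottom of the chute, lid up, and the flap has swung shut behind it. I handed the job in at about 16 s of the 42 s allowed.

**How I pushed it:** The moves can't lean the tool directly. I reached up and out at the arm's limit on the far side of the chute until the tool leaned about 32° in the push direction, and it held that lean. I then pushed the box only with the fingertips, along the ledge and through the flap. With the tips about 17 mm past the bezel, the box tipped over the sill and slid down. I backed the fingers out the way they came.

**Last checks:**
- **Box:** it was at the same place in the last two pictures, at pixel (246,239) against (244,239) expected at the buffer.
- **Flap:** the wrist view shows it filling the doorway. I judged that by eye and did not measure its angle.
- **Bystanders:** the bottle, jar and white-lidded box look unmoved. I compared pictures and did not measure their positions.
- **Forces:** every wrist-force reading I took was below about 2 N, and near zero at hand-in.

**What went wrong:**
- My box-finding script failed twice once the box was under the bezel, so I took plain pictures to check instead.
- The first picture after the tip-over caught the box still sliding, so I waited and looked again.

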